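# Find the hub that the keyed test shaft passes

## Robot

A 6-joint arm with a two-finger parallel gripper is mounted at the origin on a cart in front of the work surface, level with it; the furniture and walls round the work are solid. World frame = base frame: x ahead of the robot, y to its left, z up, the work surface at z = 0. Lengths are in mm, angles in rad, forces in N, time in s.
With the tool pointing down it reaches from about 300 to 775 mm from the base axis. Payload 14.6 kg.
Tool frame: the origin (TCP) lies on the mounting face of the last link; the fingertips stand 199 mm ahead of it and the grasp point (between the pads) lies 180 mm ahead of it; z points along the fingers, y is the line along which they close (so a half turn about z gives the same grasp; the last joint's range is limited). The gripper opens to 94 mm and grips with 3 to 60 N. Pads are 16 mm wide; open, the fingers measure 119 mm over their backs; the gripper's body (75 mm by 177 mm) begins 78 mm behind the grasp point.
Start: joints at [1.11, 0.3, 1.521, -0, 1.321, -0.067], TCP at [211.032, 507.894, 404.646] pointing down, gripper open.
Joint ranges: [-3.03, 3.03], [-0.79, 2.21], [0.23, 2.52], [-1.04, 4.18], [0, 3.07], [-2.55, 2.55]. Speed limits (rad/s): [2.22, 2.22, 2.57, 3.14, 3.14, 3.14].

## Interface

Orientations are given as [roll, pitch, yaw] about the fixed x, y, z axes, in that order (R = Rz(yaw) Ry(pitch) Rx(roll)).
In Python, from cell import manip gives the robot as it stands. The module is installed in compiled form; this text tells all that it offers.
- The arm moves only by the shell command python3 -m creep 'ROWS' [FORCE]. ROWS is a JSON object of lists of equal length, an entry for each row: "slide": the shift along the world's x, y, z in cm, a list of three; "turn": the turn about the world's z in rad; "claw": the opening, from 0 (shut) to 1 (fully open). A call has 1 to 8 rows; each row shifts and turns the commanded pose from where the row before left it; what a row does not reach is not made up. A row lasts 1/8 s, in which the tool goes at most 62.5 mm and 10.7 degrees, less where a joint would pass 70% of its speed; a pose out of reach is approached as far as the arm can. A call with a gripper value outside its range is refused whole. The fingers move at their own pace and stop on an object; FORCE is the grip in N (left out, the last holds). Time passes only in rows, so rows that do not move let the fingers close. It gives the time, the measured TCP pose, the force, the opening and the grip force at its end, in the units of the state.
- manip.read_state(): the state, without advancing time (a new reading comes with each control period).
- manip.camera(name): name is "scene" or "top" or "wrist"; returns (picture, depth): 384x512x3 uint8, red, green, blue; 384x512 float32, mm along the optical axis (not along the pixel's ray), 0 where there is no reading.
- manip.calibration(name): a dict with "intrinsics" (3x3 intrinsics, pixels), "pose" (4x4, takes a point from camera to world coordinates). Camera axes: x right, y up, looking along -z (the intrinsics and any distortion apply to the point x, -y, -z); pixel columns grow to the right and rows downward; lengths in mm; the calibration is good to about 2 mm. A picture is of the moment at which its call begins: read the wrist's pose just before it. calibration takes no time and is no camera call; for the wrist camera it gives the pose at the moment of the call.
- manip.sign_off(): hands the job in; it is judged then, once.
Trained networks look in the newest picture that a camera, given by its name, has taken for a name from the list of things; names that differ only in an ending like _2 or _b are one class to them, and where a whole thing is asked for, a point or a joint stands for the part that bears it (a point fixed in the world has none). Each returns a list of dicts, best first, with "score" (0 to 1); they miss things now and then, are a little off and sometimes report something else, mostly with a low value. They report only what shows in the picture. A call takes as long as a camera call.
- manip.cut_out(query, camera): "mask" (384x512 bool, what is visible of it) and "position" ([column, row] in pixels, amid what is visible of it).
The state is a dict: "clock": time; "joints": joint angles; "qd": joint speeds; "effort": joint torques, N m; "eef_pos": TCP position; "eef_rot": TCP orientation; "wrist_force": force on the tool from outside, world axes, zero at the start; "moment": the same for the moment, N m; "finger_gap": finger opening in mm; "finger_force": force on a finger pad.
Only numpy, scipy, OpenCV 4.12 (cv2) and the standard library are available. Lean on these libraries where they do the work, as an engineer would, in place of code of your own. Each camera call takes 0.05 s, during which the arm holds its last target. There are 200 camera calls.

## Task

One of the four hubs in the checking fixture has a keyway that lines up with the key on the test shaft all the way through; the other three stop the shaft early. Try the hubs with the slide until you find that one, and leave the shaft pushed fully home through it with the handle released, without disturbing the loose things round the fixture.

Things in the scene. Friction and masses are not known exactly. Their poses are not given: they have to be found in the camera images.
- fixture: Keyway-checking fixture, fixed to the bench: base plate 280 x 380 x 12 mm, grey rack with four hubs along its far edge. Origin at bench height, 15 mm beyond the plate's middle; x points away from the robot along the test shaft, y left along the row, z up; turned by up to 12 degrees. Rack: 334 mm long (y), x = 41 to 99 mm, 98 mm high. Its retaining bar keeps the hubs in, with 1 mm of play.
- cross_slide (a joint): Position in m of the cross slide along the fixture's y (left positive), -0.13 to 0.13; 1.5 N friction, no detents, stays where left. The shaft lines up with bays 1 to 4 at -0.12, -0.04, 0.04, 0.12; 2 mm off is still good, and the shaft's conical nose pulls a loosely held slide into line from up to 8 mm off. Move it only with the quill below 0.018, else the shaft's nose is still in a hub.
- quill (a joint): Travel in m of the blue quill block with the test shaft, away from the robot: 0 drawn back, clear of the hubs; 0.075 at its end stop, fully home. About 2 N friction, stays where left. The nose reaches a hub's face at 0.020, the key at 0.038. A hub that does not fit stops it dead at about 0.039 or 0.057; the fitting hub lets it run to 0.075 with almost no extra force.
- handle (a point): Upright round black handle on top of the quill block, 28 mm in diameter, from 85 to 145 mm above the bench; this point lies on its axis 125 mm above the bench, a good height to grip it from above. It moves with both slides: left or right to choose a bay, away from the robot to push the shaft. Nothing else near it stands above 98 mm.
- shaft_tip (a point): Tip of the steel test shaft (26 mm in diameter, 14 mm conical nose, an 8 mm wide red key along its top standing 6 mm proud), on its axis 56 mm above the bench; the shaft is rigidly fixed to the blue quill block and cannot turn.
- bay_1 (a point): Centre of the bore at the front face of the hub in bay 1, the rightmost; 56 mm above the bench. Each hub: 64 x 64 x 12 mm square dark steel flange facing the shaft, toothed pulley behind, 36 mm long in all, 30 mm bore, 13 mm wide keyway. The hubs stand in a random order and are not tracked.
- bay_2 (a point): The same for bay 2, second from the right. Of the four hubs, one has a keyway that points straight up and runs right through (it fits); two have it cut about 30 degrees to the left or right; one points up but is cut only half way through the hub, which cannot be seen from the front.
- bay_3 (a point): The same for bay 3, second from the left.
- bay_4 (a point): The same for bay 4, the leftmost.
- tape_roll: Bystander: roll of yellow marking tape lying flat, 97 mm across, 19 mm high; origin at the centre of its underside.
- shelf_bin: Bystander: open blue picking bin, 158 x 115 x 88 mm; origin at the centre of its underside.
- film_roll: Bystander: roll of white wrapping film standing on end, 148 mm across, 86 mm high; origin at the centre of its underside.
- multimeter: Bystander: hand multimeter in a red holster with its leads wound round it, 176 x 154 x 74 mm; origin at the centre of its underside.
- connector: Bystander: white connector with coiled blue and black tails, 111 x 102 x 26 mm; origin at the centre of its underside.

How it is judged (in metres and radians):
At the end, for the whole second after the job is handed in: The quill is at rest within 4 mm of its end stop (more than 71 of 75 mm), which is possible only through the fitting hub (value of joint quill above 0.071 m and velocity of joint quill below 0.005 m/s); the robot touches nothing.
It fails at once if a loose bystander was shoved more than 30 mm (distance of any of tape_roll, shelf_bin, film_roll, multimeter, connector from where it was at the start of the episode above 0.03 m).
It also fails if it takes over 51 s, if anything falls off the work surface, if the arm or the gripper's body presses on something with over 40 N, if the wrist force passes 120 N, or if a joint passes its speed limit or range.

## Working session

There is one attempt and no reset: what is moved stays moved. The work goes in short steps, Python scripts to look and compute and a shell command to move; the robot and the scene stay as the last step left them, time stands still between calls to the robot, and variables do not carry over. Pictures are saved under pics/ and viewed, at most 10 in all, crops included, and the job is handed in when it is done.

```bash
mkdir -p pics; cat > h.py <<'E'
from cell import manip
import numpy as np, cv2
def snap(n,f=None):
    im,d=manip.camera(n)
    if f: cv2.imwrite('pics/'+f,im[:,:,::-1])
    return im,d
def world(n,d,mask,cal=None):
    c=cal or manip.calibration(n); K=np.array(c['intrinsics']);P=np.array(c['pose'])
    v,u=np.nonzero(mask&(d>0)); z=d[v,u]
    p=np.c_[(u-K[0,2])/K[0,0]*z,-(v-K[1,2])/K[1,1]*z,-z]
    return p@P[:3,:3].T+P[:3,3]
E
python3 - <<'E'
from h import *
for n in ['top','scene']:
    im,d=snap(n,n+'0.png')
    print(n,manip.calibration(n))
    for q in ['handle','fixture','shaft_tip','cross_slide']:
        for r in manip.cut_out(q,n)[:2]:
            w=world(n,d,r['mask']); print(q,r['score'],r['position'],len(w),np.median(w,0).round(),np.percentile(w,2,0).round(),np.percentile(w,98,0).round())
print(manip.read_state())
E
```

```text
top {'intrinsics': array([[367.71567587,   0.        , 255.55980297],
       [  0.        , 367.71567587, 185.88590067],
       [  0.        ,   0.        ,   1.        ]]), 'pose': array([[-6.17635720e-03,  9.87870295e-01, -1.55158415e-01,
         3.06585857e+02],
       [-9.99977173e-01, -6.52662009e-03, -1.74813525e-03,
        -3.33747105e+01],
       [-2.73959091e-03,  1.55144076e-01,  9.87888056e-01,
         1.30432830e+03],
       [ 0.00000000e+00,  0.00000000e+00,  0.00000000e+00,
         1.00000000e+00]])}
handle 0.79 [298.5, 180.0] 386 [ 504. -176.   84.] [ 470. -207.   61.] [ 585. -160.  148.]
fixture 0.94 [284.0, 181.0] 8122 [ 533. -130.   16.] [ 395. -316.    7.] [659.  49. 102.]
shaft_tip 0.72 [295.5, 183.5] 384 [ 504. -176.   84.] [ 470. -207.   61.] [ 583. -160.  148.]
cross_slide 0.61 [297.8, 184.3] 854 [ 498. -176.   42.] [ 434. -220.   31.] [ 581. -145.  146.]
scene {'intrinsics': array([[424.33858261,   0.        , 257.61226468],
       [  0.        , 424.33858261, 195.7061136 ],
       [  0.        ,   0.        ,   1.        ]]), 'pose': array([[ 5.23728565e-
[... 694 characters left out ...]
clock': 0.5, 'joints': array([ 1.11041062e+00,  2.99889050e-01,  1.52101842e+00, -4.54126082e-05,
        1.32074258e+00, -6.65993222e-02]), 'qd': array([-2.34741078e-04, -3.11928739e-05, -4.63826033e-04, -1.30140147e-04,
       -6.91664710e-04,  3.53077241e-04]), 'effort': array([ 5.58339852e-04, -5.31332946e+01, -3.52743244e+01,  7.08190002e-02,
        2.14721274e-02,  1.69103157e-05]), 'eef_pos': array([211.02567193, 507.88654909, 404.6437921 ]), 'eef_rot': array([-3.14153246e+00,  4.00825118e-05,  2.74781751e+00]), 'wrist_force': array([ 0.69191904, -0.38814159,  0.94850567]), 'moment': array([ 0.00245171, -0.00628331,  0.00304624]), 'finger_force': 0.0, 'finger_gap': 93.76862768334543}
```

View pics/top0.png

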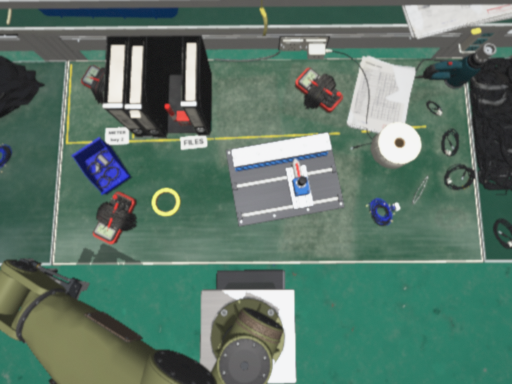

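View pics/scene0.png

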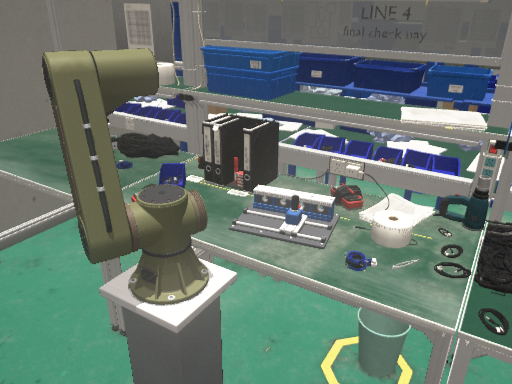

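```bash
python3 - <<'E'
from h import *
im,d=snap('top')
w=world('top',d,np.ones(d.shape,bool))
s=(w[:,0]>350)&(w[:,0]<720)&(w[:,1]>-380)&(w[:,1]<120)
def rep(n,p):
    p=p.astype(np.float32); r=cv2.minAreaRect(p[:,:2]); print(n,len(p),r, p[:,2].mean())
w=w[s]
h=w[(w[:,2]>125)&(abs(w[:,0]-490)<60)&(abs(w[:,1]+180)<50)]; rep('handle',h); print(np.median(h,0))
r=manip.cut_out('fixture','top')[0]
p=world('top',d,r['mask']); rep('rack',p[(p[:,2]>90)&(p[:,2]<104)&(p[:,0]>540)]); rep('plate',p[(p[:,2]<20)])
rk=p[(p[:,2]>90)&(p[:,2]<104)&(p[:,0]>540)]
print(rk.min(0),rk.max(0),np.polyfit(rk[:,1],rk[:,0],1))
for q in ['tape_roll','shelf_bin','film_roll','multimeter','connector']:
    for r in manip.cut_out(q,'top')[:1]:
        b=world('top',d,r['mask']); print(q,r['score'],np.percentile(b,2,0).round(),np.percentile(b,98,0).round())
E
```

```text
Traceback (most recent call last):
cv2.error: OpenCV(4.12.0) /io/opencv/modules/imgproc/src/convhull.cpp:143: error: (-215:Assertion failed) total >= 0 && (depth == CV_32F || depth == CV_32S) in function 'convexHull'
```

The top view shows the fixture around (285,180), with the handle at (301,182) and the rack from (230,157) to (330,143). The film roll is at (396,145), the connector at (383,210), and the tape at (165,202).

```bash
python3 - <<'E'
from h import *
im,d=snap('top')
def rep(n,p):
    p=np.ascontiguousarray(p.astype(np.float32)); r=cv2.minAreaRect(np.ascontiguousarray(p[:,:2])); print(n,len(p),np.round(r[0]),np.round(r[1]),r[2], p[:,2].mean())
p=world('top',d,manip.cut_out('fixture','top')[0]['mask'])
a=world('top',d,np.ones(d.shape,bool))
h=a[(a[:,2]>130)&(a[:,2]<160)&(abs(a[:,0]-490)<60)&(abs(a[:,1]+180)<50)]
rep('handle',h); print(np.median(h,0),h.min(0),h.max(0))
rk=p[(p[:,2]>92)&(p[:,2]<104)&(p[:,0]>540)]; rep('rack',rk); rep('plate',p[p[:,2]<20]); print(np.arctan(-np.polyfit(rk[:,1],rk[:,0],1)[0]))
for q in ['tape_roll','shelf_bin','film_roll','multimeter','connector']:
    for r in manip.cut_out(q,'top')[:1]:
        b=world('top',d,r['mask']); print(q,r['score'],np.percentile(b,2,0).round(),np.percentile(b,98,0).round())
E
```

```text
handle 59 [ 510. -181.] [24. 26.] 86.30327606201172 144.02647
[ 509.24245285 -180.67130392  144.50630305] [ 496.81249425 -193.50193053  131.15568756] [ 522.66038404 -168.7794215   149.14952552]
rack 1645 [ 622. -118.] [ 60. 334.] 9.957917213439941 97.75465
plate 4520 [ 540. -132.] [281. 379.] 9.84040641784668 12.234577
0.16654235004915463
tape_roll 0.9 [411. 240.  -0.] [502. 333.  24.]
shelf_bin 0.87 [501. 436.  -2.] [660. 587.  87.]
film_roll 0.79 [ 575. -587.    7.] [ 712. -450.   90.]
multimeter 0.77 [322. 396.   3.] [477. 515.  73.]
connector 0.7 [ 375. -524.    1.] [ 456. -440.   28.]
```

```bash
python3 -m creep '{"slide":[[2.1,-4.9,0],[2.1,-4.9,0],[2.1,-4.9,0],[2.1,-4.9,0],[2.1,-4.9,0],[2.1,-4.9,0],[2.1,-4.9,0],[2.1,-4.9,0]],"turn":[0.07,0.07,0.07,0.07,0.07,0.07,0.07,0.077],"claw":[1,1,1,1,1,1,1,1]}' 30
python3 -m creep '{"slide":[[2.1,-4.9,0],[2.1,-4.9,0],[2.1,-4.9,0],[2.1,-4.9,0],[2.1,-4.9,0],[2.1,-4.9,0],[0,0,0]],"turn":[0,0,0,0,0,0,0],"claw":[1,1,1,1,1,1,1]}'
python3 - <<'E'
from h import *
c=manip.calibration('wrist'); im,d=snap('wrist','w0.png')
p=world('wrist',d,np.ones(d.shape,bool),c)
h=p[(p[:,2]>130)&(p[:,2]<152)&(abs(p[:,0]-510)<50)&(abs(p[:,1]+181)<50)]
print(len(h),np.median(h,0),h.min(0),h.max(0)); print(manip.read_state()['eef_pos'],c['pose'])
E
```

```text
clock: 1.9
eef_pos: [379.3, 114.2, 405.0]
eef_rot: [3.142, 0.001, -2.966]
wrist_force: [1.1, 1.4, 0.1]
finger_gap: 94.0
finger_force: 0.0
clock: 2.78
eef_pos: [505.5, -180.6, 403.9]
eef_rot: [3.141, -0.001, -2.972]
wrist_force: [-0.7, 0.7, 0.0]
finger_gap: 93.7
finger_force: 0.0
831 [ 505.73145308 -183.05527921  142.56465457] [ 494.30940933 -196.45165701  130.08115765] [ 520.97685654 -169.39709565  144.8437892 ]
[ 505.10508494 -179.03539632  404.03959894] [[-1.69297000e-01 -9.45837398e-01 -2.77002064e-01  4.23541412e+02]
 [ 9.85564813e-01 -1.62266156e-01 -4.82876077e-02 -1.94305866e+02]
 [ 7.24165119e-04 -2.81178434e-01  9.59655232e-01  3.82108310e+02]
 [ 0.00000000e+00  0.00000000e+00  0.00000000e+00  1.00000000e+00]]
```

View pics/w0.png

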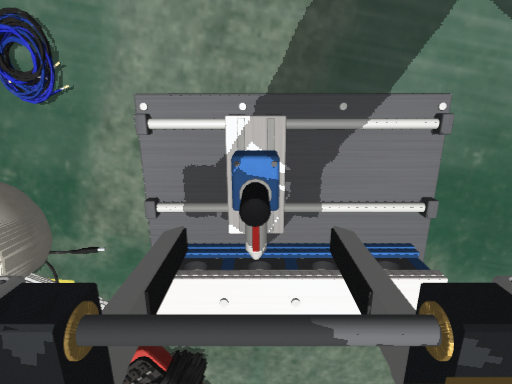

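The handle is centred at about (255,207). The wrist depth puts its axis near (507.5, -182), which agrees with the top view, so I'll descend and grip.

```bash
python3 -m creep '{"slide":[[0.2,-0.3,-3],[0,0,-4],[0,0,-2.8],[0,0,0],[0,0,0],[0,0,0],[0,0,0],[0,0,0]],"turn":[0,0,0,0,0,0,0,0],"claw":[1,1,1,0.25,0.2,0.2,0.2,0.2]}' 25
```

```text
clock: 3.82
eef_pos: [507.0, -181.1, 307.0]
eef_rot: [-3.141, 0.0, -2.968]
wrist_force: [-0.0, -0.2, 0.4]
finger_gap: 47.5
finger_force: 0.0
```

```bash
python3 -m creep '{"slide":[[0,0,0],[0,0,0],[0,0,0],[0,0,0],[0,0,0],[0,0,0]],"turn":[0,0,0,0,0,0],"claw":[0.2,0.2,0.2,0.2,0.2,0.2]}' 25
python3 - <<'E'
from h import *
print(manip.read_state())
E
```

```text
clock: 4.58
eef_pos: [507.0, -181.2, 306.7]
eef_rot: [-3.141, 0.0, -2.968]
wrist_force: [0.0, -1.9, 0.0]
finger_gap: 27.4
finger_force: 25.0
{'clock': 4.575, 'joints': array([-4.11176638e-01,  3.76055281e-01,  1.66086469e+00, -5.03634951e-05,
        1.10456185e+00, -2.15507016e+00]), 'qd': array([-0.00011412, -0.0012049 , -0.00032109, -0.00105768,  0.00130035,
       -0.00033036]), 'effort': array([ 8.06601159e-01, -5.34589434e+01, -3.11731589e+01,  2.90812254e-01,
        1.97737324e-01, -9.70872177e-03]), 'eef_pos': array([ 507.02942905, -181.1560216 ,  306.66696271]), 'eef_rot': array([-3.14149399e+00,  6.76289708e-05, -2.96847282e+00]), 'wrist_force': array([ 0.00757408, -1.86266826,  0.0290602 ]), 'moment': array([-0.22735854,  0.01006251,  0.02753931]), 'finger_force': 25.0001460313797, 'finger_gap': 27.386994385782028}
```

```bash
python3 -m creep '{"slide":[[-0.05,0.25,0],[0.98,0.17,0],[0.98,0.17,0],[0.98,0.17,0],[0.5,0.09,0],[0,0,0]],"turn":[0,0,0,0,0,0],"claw":[0.2,0.2,0.2,0.2,0.2,0.2]}' 25
```

```text
clock: 5.32
eef_pos: [541.4, -172.4, 306.7]
eef_rot: [-3.141, 0.001, -2.968]
wrist_force: [1.3, 2.3, 2.1]
finger_gap: 27.6
finger_force: 25.0
```

```bash
python3 -m creep '{"slide":[[0.49,0.085,0],[0.49,0.085,0],[0,0,0]],"turn":[0,0,0],"claw":[0.2,0.2,0.2]}' 25
```

```text
clock: 5.7
eef_pos: [551.1, -170.8, 306.7]
eef_rot: [-3.141, 0.001, -2.968]
wrist_force: [1.4, 1.7, 3.4]
finger_gap: 27.9
finger_force: 25.0
```

```bash
python3 -m creep '{"slide":[[0.49,0.085,0],[0.49,0.085,0],[0.49,0.085,0],[0,0,0]],"turn":[0,0,0,0],"claw":[0.2,0.2,0.2,0.2]}' 25
```

```text
clock: 6.2
eef_pos: [564.6, -168.8, 305.8]
eef_rot: [3.14, -0.006, -2.969]
wrist_force: [-17.9, -2.8, 5.9]
finger_gap: 27.7
finger_force: 25.0
```

At bay 2 the quill stopped at about 57 mm with an 18 N rise. That is the half-cut keyway, so bay 2 is out. I'll draw back and try bay 3.

```bash
python3 -m creep '{"slide":[[-1,-0.17,0],[-1.5,-0.26,0],[-1.5,-0.26,0],[-1.5,-0.26,0],[-0.2,-0.03,0],[0,0,0]],"turn":[0,0,0,0,0,0],"claw":[0.2,0.2,0.2,0.2,0.2,0.2]}' 25
python3 -m creep '{"slide":[[-0.34,1.97,0],[-0.34,1.97,0],[-0.34,1.97,0],[-0.34,1.97,0],[0,0,0]],"turn":[0,0,0,0,0],"claw":[0.2,0.2,0.2,0.2,0.2]}' 25
```

```text
clock: 6.95
eef_pos: [508.3, -178.1, 305.9]
eef_rot: [3.141, -0.002, -2.969]
wrist_force: [-2.2, -1.3, -10.5]
finger_gap: 27.5
finger_force: 25.0
clock: 7.58
eef_pos: [494.5, -97.6, 306.0]
eef_rot: [3.14, -0.002, -2.966]
wrist_force: [-0.2, 0.6, -24.7]
finger_gap: 27.6
finger_force: 25.0
```

```bash
python3 -m creep '{"slide":[[0.03,-0.15,0],[0,0,0],[0,0,0],[0,0,0],[0,0,0],[0,0,0]],"turn":[0,0,0,0,0,0],"claw":[0.2,0.4,0.4,0.2,0.2,0.2]}' 25
python3 -m creep '{"slide":[[0.98,0.17,0],[0.98,0.17,0],[0.98,0.17,0],[0.49,0.085,0],[0.49,0.085,0],[0.49,0.085,0],[0,0,0]],"turn":[0,0,0,0,0,0,0],"claw":[0.2,0.2,0.2,0.2,0.2,0.2,0.2]}' 25
```

```text
clock: 8.32
eef_pos: [495.4, -101.0, 307.5]
eef_rot: [-3.141, 0.002, -2.968]
wrist_force: [0.3, -0.7, 7.1]
finger_gap: 27.7
finger_force: 25.0
clock: 9.2
eef_pos: [539.2, -93.5, 306.7]
eef_rot: [-3.141, -0.001, -2.969]
wrist_force: [-2.6, -2.4, 1.3]
finger_gap: 24.3
finger_force: 22.0
```

```bash
python3 - <<'E'
from h import *
im,d=snap('wrist','w1.png'); print(manip.read_state()['wrist_force'],manip.read_state()['finger_gap'])
E
```

```text
[-3.12031913 -3.4067238   1.92912778] 24.134401365391305
```

View pics/w1.png

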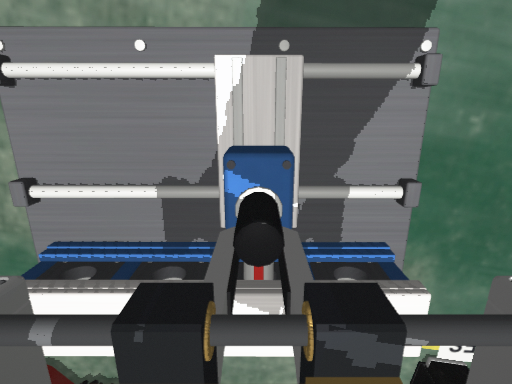

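The view shows the handle at (259,240) sliding out behind the fingers, so the quill has stopped in bay 3. I'll measure how far it got and enhance a crop of the hub faces.

```bash
python3 - <<'E'
from h import *
c=manip.calibration('wrist'); im,d=snap('wrist')
p=world('wrist',d,np.ones(d.shape,bool),c)
h=p[(p[:,2]>142)&(p[:,2]<152)&(abs(p[:,0]-530)<50)&(abs(p[:,1]+95)<40)]
yaw=.173;R=np.array([[np.cos(yaw),np.sin(yaw)],[-np.sin(yaw),np.cos(yaw)]])
f=(h[:,:2]-[554.8,-129.4])@R.T
print(len(h),np.median(f,0),f.min(0),f.max(0)); e=manip.read_state()['eef_pos'][:2]; print('tcp',R@(e-[554.8,-129.4]))
cr=im[235:300,20:420]; cr=cv2.resize(np.clip((cr/255.)**.45*255,0,255).astype(np.uint8),None,fx=2,fy=3,interpolation=3)
cv2.imwrite('pics/w2.png',cr[:,:,::-1])
E
```

```text
2076 [-20.87260032  38.35086418] [-36.87818398  14.44460659] [-1.75459101 62.88022387]
tcp [-9.2427142  38.13610983]
```

View pics/w2.png

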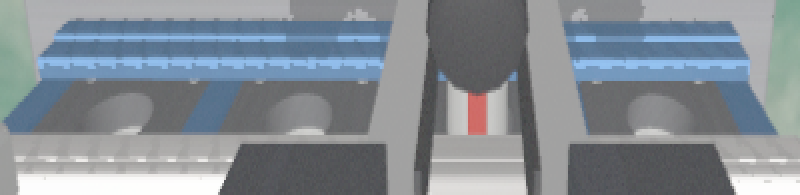

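Bay 3 stopped it at about 38 mm, so that keyway is turned to one side. I'll re-grip, draw back and try bay 4.

```bash
python3 -m creep '{"slide":[[0,0,0],[0,0,0],[-1.0,-0.17,0],[0,0,0],[0,0,0],[0,0,0],[0,0,0]],"turn":[0,0,0,0,0,0,0],"claw":[0.45,0.45,0.45,0.2,0.2,0.2,0.2]}' 40
python3 -m creep '{"slide":[[-0.7,-0.12,0],[-1.0,-0.17,0],[-1.0,-0.17,0],[-0.7,-0.12,0],[0,0,0]],"turn":[0,0,0,0,0],"claw":[0.2,0.2,0.2,0.2,0.2]}' 40
```

```text
clock: 10.18
eef_pos: [529.2, -94.9, 306.8]
eef_rot: [-3.142, -0.0, -2.968]
wrist_force: [-2.8, -1.6, 3.9]
finger_gap: 27.8
finger_force: 40.0
clock: 10.8
eef_pos: [494.7, -100.9, 306.8]
eef_rot: [3.142, -0.001, -2.969]
wrist_force: [-1.3, -1.2, 4.9]
finger_gap: 27.6
finger_force: 40.0
```

```bash
python3 -m creep '{"slide":[[-0.35,2.01,0],[-0.35,2.01,0],[-0.35,2.01,0],[-0.34,2.01,0],[0,0,0]],"turn":[0,0,0,0,0],"claw":[0.2,0.2,0.2,0.2,0.2]}' 40
python3 -m creep '{"slide":[[0.98,0.17,0],[0.98,0.17,0],[0.98,0.17,0],[0.49,0.085,0],[0,0,0]],"turn":[0,0,0,0,0],"claw":[0.2,0.2,0.2,0.2,0.2]}' 40
```

```text
clock: 11.42
eef_pos: [481.2, -19.0, 306.8]
eef_rot: [3.141, -0.0, -2.967]
wrist_force: [-1.7, 0.1, 5.7]
finger_gap: 27.6
finger_force: 40.0
clock: 12.05
eef_pos: [516.1, -14.3, 306.7]
eef_rot: [3.141, 0.001, -2.968]
wrist_force: [1.8, 1.7, 4.4]
finger_gap: 27.5
finger_force: 40.0
```

```bash
python3 -m creep '{"slide":[[0.49,0.085,0],[0.49,0.085,0],[0,0,0]],"turn":[0,0,0],"claw":[0.2,0.2,0.2]}' 40
```

```text
clock: 12.42
eef_pos: [525.9, -12.6, 306.8]
eef_rot: [3.141, 0.001, -2.968]
wrist_force: [2.4, 2.1, 4.2]
finger_gap: 27.6
finger_force: 40.0
```

```bash
python3 -m creep '{"slide":[[0.49,0.085,0],[0.49,0.085,0],[0.49,0.085,0],[0.49,0.085,0],[0.49,0.085,0],[0,0,0]],"turn":[0,0,0,0,0,0],"claw":[0.2,0.2,0.2,0.2,0.2,0.2]}' 40
```

```text
clock: 13.18
eef_pos: [550.3, -8.3, 306.8]
eef_rot: [3.141, 0.001, -2.968]
wrist_force: [2.7, 0.6, 4.6]
finger_gap: 27.3
finger_force: 40.0
```

It ran past 57 mm without resistance, so bay 4 fits. I'll push to the end stop.

```bash
python3 -m creep '{"slide":[[0.3,0.05,0],[0.3,0.05,0],[0.2,0.035,0],[0,0,0]],"turn":[0,0,0,0],"claw":[0.2,0.2,0.2,0.2]}' 40
```

```text
clock: 13.68
eef_pos: [556.7, -7.4, 306.0]
eef_rot: [3.141, -0.008, -2.968]
wrist_force: [-23.9, -2.7, 14.5]
finger_gap: 26.8
finger_force: 39.9
```

It's against the stop at 24 N. Now I'll release, lift clear and check.

```bash
python3 -m creep '{"slide":[[0,0,0],[0,0,0],[0,0,0],[0,0,2],[0,0,4],[0,0,4],[0,0,2],[0,0,0]],"turn":[0,0,0,0,0,0,0,0],"claw":[0.6,0.8,0.8,0.8,0.8,0.8,0.8,0.8]}' 40
python3 - <<'E'
from h import *
c=manip.calibration('wrist'); im,d=snap('wrist','w3.png')
p=world('wrist',d,np.ones(d.shape,bool),c)
h=p[(p[:,2]>141)&(p[:,2]<152)&(abs(p[:,0]-550)<40)&(abs(p[:,1]+8)<30)]
yaw=.173;R=np.array([[np.cos(yaw),np.sin(yaw)],[-np.sin(yaw),np.cos(yaw)]])
f=(h[:,:2]-[554.8,-129.4])@R.T
print(len(h),np.median(f,0),f.min(0),f.max(0),manip.read_state()['wrist_force'],manip.read_state()['eef_pos'])
E
```

```text
clock: 14.68
eef_pos: [557.9, -7.0, 427.7]
eef_rot: [-3.141, 0.002, -2.968]
wrist_force: [-1.0, 0.2, 0.2]
finger_gap: 75.4
finger_force: 0.0
609 [ 11.77087742 120.97183525] [ -0.84134056 108.10977358] [ 24.80535572 133.89408027] [ 0.85940135  0.50261397 -0.01783929] [557.91109079  -7.02241529 426.26294009]
```

View pics/w3.png

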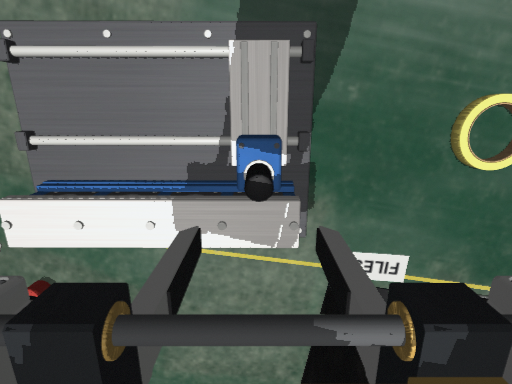

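The handle reads about 12 mm, with the TCP 11 mm ahead of it, so the grip slipped against something stiff. I'll re-grip it centred and push again to confirm it's on the end stop.

```bash
python3 - <<'E'
from h import *
im,d=snap('top'); a=world('top',d,np.ones(d.shape,bool))
h=a[(a[:,2]>130)&(a[:,2]<160)&(abs(a[:,0]-548)<25)&(abs(a[:,1]+8)<25)]
print(len(h),np.median(h,0) if len(h) else '')
E
python3 -m creep '{"slide":[[-1.15,-0.15,0],[0,0,-4],[0,0,-5],[0,0,-3],[0,0,0],[0,0,0],[0,0,0],[0,0,0]],"turn":[0,0,0,0,0,0,0,0],"claw":[0.8,0.8,0.8,0.8,0.2,0.2,0.2,0.2]}' 50
python3 -m creep '{"slide":[[0,0,0],[0,0,0],[0,0,0],[0.3,0.05,0],[0,0,0]],"turn":[0,0,0,0,0],"claw":[0.2,0.2,0.2,0.2,0.2]}' 50
```

```text
0 
clock: 15.78
eef_pos: [546.5, -8.6, 307.5]
eef_rot: [-3.141, 0.001, -2.968]
wrist_force: [-0.5, 0.5, -0.5]
finger_gap: 38.4
finger_force: 0.0
clock: 16.4
eef_pos: [548.3, -8.3, 306.9]
eef_rot: [3.141, -0.007, -2.968]
wrist_force: [-26.4, -4.6, 20.8]
finger_gap: 27.1
finger_force: 50.0
```

It stops dead straight away. The stop positions of the handle rank bay 3 (about -22 mm), then bay 2 (below +3 mm), then bay 4 (+12 mm). That matches stops at 39, 57 and 75 mm, so bay 4 is fully home. I'll release and hand in.

```bash
python3 -m creep '{"slide":[[-0.3,-0.05,0],[0,0,0],[0,0,0],[0,0,0],[0,0,3],[0,0,5],[0,0,4],[0,0,0]],"turn":[0,0,0,0,0,0,0,0],"claw":[0.6,0.8,0.8,0.8,0.8,0.8,0.8,0.8]}'
python3 - <<'E'
from h import *
c=manip.calibration('wrist'); im,d=snap('wrist')
p=world('wrist',d,np.ones(d.shape,bool),c)
h=p[(p[:,2]>141)&(p[:,2]<152)&(abs(p[:,0]-550)<40)&(abs(p[:,1]+8)<30)]
R=np.array([[np.cos(.173),np.sin(.173)],[-np.sin(.173),np.cos(.173)]]); f=(h[:,:2]-[554.8,-129.4])@R.T
print(len(h),np.median(f,0),f.min(0),f.max(0))
im,d=snap('top')
for r in manip.cut_out('handle','top')[:1]:
    w=world('top',d,r['mask']); print(r['score'],r['position'],w[w[:,2]>130].mean(0))
E
```

```text
clock: 17.4
eef_pos: [546.4, -8.5, 429.6]
eef_rot: [-3.14, 0.005, -2.968]
wrist_force: [0.7, -0.1, -1.2]
finger_gap: 75.4
finger_force: 0.0
574 [ 11.76636998 121.2990883 ] [ -0.74169475 108.17822119] [ 24.74834655 134.44525718]
```

The handle hasn't moved (11.77 mm both times), so it's on the stop.

```bash
python3 -c "
from cell import manip
print(manip.sign_off())"
```

```text
the job is handed in; nothing more can be done
None
```

Bay 4 (leftmost) is the fitting hub: the shaft is pushed against its end stop there, with the handle released and the arm clear. I worked that out from where the handle stopped in bays 2, 3 and 4 (bay 1 not tried), since the quill can't be read directly; I steered clear of the loose items but didn't re-measure them, and the hand-in gave no verdict.

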